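# Click the refill wheel round to the red tab

## Robot

A 6-joint arm with a two-finger parallel gripper is mounted at the origin on a cart in front of the work surface, level with it; the furniture and walls round the work are solid. World frame = base frame: x ahead of the robot, y to its left, z up, the work surface at z = 0. Lengths are in m, angles in rad, forces in N, time in s.
With the tool pointing down it reaches from about 0.25 to 0.725 m from the base axis. Payload 4 kg.
Tool frame: the origin (TCP) lies midway between the tips of the shut fingers; the grasp point (between the pads) lies bot.tcp_to_grasp behind it (bot.tcp_to_grasp is the distance from the TCP to the grasp point, in m); z points along the fingers, y is the line along which they close (so a half turn about z gives the same grasp; the last joint's range is limited). The gripper opens to 85 mm and grips with 20 to 120 N. Pads are 22 mm wide; open, the fingers measure 114 mm over their backs; the gripper's body (76 mm by 85 mm) begins 54 mm behind the grasp point. The pads swing forward as they close: fully open they stand 13 mm farther back than shut.
Start: joints at [-1.2, 0.241, 0.005, 1.335, 0, 1.571], TCP at [0.181, -0.466, 0.231] pointing down, gripper open.
Joint ranges: [-2.72, 2.72], [-1.05, 1.87], [-1.09, 1.28], [-1.99, 2.15], [-1.42, 1.44], [-3.14, 3.14]. Speed limits (rad/s): [2.79, 2.79, 3.14, 3.14, 3.14, 3.14].

## Interface

Orientations are given as a unit quaternion [x, y, z, w].
In Python, from workcell import readout, camera, bot gives the robot as it stands. The module is installed in compiled form; this text tells all that it offers.
- The arm moves only by the tool jog_arm, never from a script. Its argument "motion" is a list of rows, each an object of numbers: "x", "y", "z": the shift along the tool's x, y, z in mm; "spin": the turn about the tool's z in degrees; "fingers": the closure, from -1 (fully open) to 1 (shut). A call has 1 to 8 rows; each row is the pose to reach, as a shift and turn from the pose commanded when the call began, along the tool's axes at that moment; what a row does not reach only later rows make up. A row lasts 1/8 s, in which the tool goes at most 62.5 mm and 10.7 degrees, less where a joint would pass 70% of its speed; a pose out of reach is approached as far as the arm can. A call with a gripper value outside its range is refused whole. The fingers move at their own pace and stop on an object; the grip force is fixed at half the most. Time passes only in rows, so rows that repeat a pose let the fingers close. It gives the time, the measured TCP pose, the force, the opening and the grip force at its end, in the units of the state.
- readout.get_obs(): the state, without advancing time (a new reading comes with each control period).
- camera(name): name is "side" or "top" or "wrist"; returns a dict with "pixels" (384x512x3 uint8, red, green, blue), "K" (3x3 intrinsics, pixels), "rvec" (rotation vector, rad) and "tvec" (3), from world to camera coordinates, as OpenCV has them. Camera axes: x right, y down, z forward; pixel columns grow to the right and rows downward; lengths in m; the calibration is good to about 2 mm. A picture is of the moment at which its call begins. There is no depth.
- bot.job_done(): hands the job in; it is judged then, once.
The state is a dict: "clock": time; "joint_pos": joint angles; "joint_vel": joint speeds; "tau": joint torques, N m; "eef_pos": TCP position; "tool_rot": TCP orientation; "ft_force": force on the tool from outside, world axes, zero at the start; "ft_torque": the same for the moment, N m; "grip_width": finger opening in m; "grasp_force": force on a finger pad.
Only numpy, scipy, OpenCV 4.12 (cv2) and the standard library are available. Lean on these libraries where they do the work, as an engineer would, in place of code of your own. Each camera call takes 0.05 s, during which the arm holds its last target. There are 200 camera calls.

## Task

The refill wheel in front of the spice jars shows which spice to top up next. With shut fingertips, flick the lobes at its edge gently counter-clockwise (seen from above), click by click, until the blue lobe rests in its click at the red tab; do not turn it past the red tab, and leave the jars, pepper mill and salt shaker where they stand. Nothing is to be gripped or lifted.

Things in the scene. Friction and masses are not known exactly. Their poses are not given: they have to be found in the camera images.
- counter: Refill wheel's base, fixed to the worktop: round, green, 162 mm across, 22 mm high; the grey thumbwheel lies flat on it, heights 26 to 48 mm. Origin: centre of the underside, on the wheel's vertical axis; z up; -x is its front. The wheel: core disc of radius 40 mm with 8 radial lobes 10 mm wide, 45 degrees apart, that reach to radius 64 mm; one is blue, seven grey.
- wheel (a joint): Angle of the wheel (rad), growing counter-clockwise seen from above; 8 clicks of pi/4; starts at 0 in a click. At rest a gap between two lobes is centred on the base's -x axis, lobes 22.5 degrees either side. Shut fingertips enter the gap from above and push a lobe. A lobe takes about 2 to 3 N. Pushed over half a click it snaps to the next; pushed less it springs back; it does not coast.
- blue_tip (a point): Outer end of the blue lobe, on its top: 64 mm from the wheel's axis, 48 mm above the worktop; turns with the wheel. A gap between two lobes is about 26 mm wide at radius 47 mm and 39 mm at radius 63 mm.
- tab_red: The red tab: a disc 13 mm across, 2.5 mm high, fixed on the base's top 72.5 mm from the wheel's axis. The three tabs stand 2, 3 and 4 clicks counter-clockwise of where the blue lobe starts; which is where changes. The blue lobe in its click at a tab points at the tab's centre. Origin: centre of its underside.
- tab_white: The white tab, same size, on another of the three places.
- tab_yellow: The yellow tab, same size, on another of the three places.
- jar_1: One of four loose glass spice jars with green caps, 46 mm across, 106 mm high, in a row behind the wheel; leave it alone. Origin: centre of its underside.
- jar_2: One of four loose glass spice jars with green caps, 46 mm across, 106 mm high, in a row behind the wheel; leave it alone. Origin: centre of its underside.
- jar_3: One of four loose glass spice jars with green caps, 46 mm across, 106 mm high, in a row behind the wheel; leave it alone. Origin: centre of its underside.
- jar_5: One of four loose glass spice jars with green caps, 46 mm across, 106 mm high, in a row behind the wheel; leave it alone. Origin: centre of its underside.
- pepper_mill: Loose wooden pepper mill, 58 mm across, 150 mm high, to the left of the wheel; leave it alone. Origin: centre of its underside.
- salt_shaker: Loose salt shaker, 44 mm across, 90 mm high, to the left of the wheel; leave it alone. Origin: centre of its underside.

How it is judged:
By the outcome, as a careful person would: the job done as asked, in the order asked, and still so for the second after the job is handed in, with the robot touching nothing.
It also fails if it takes over 58 s, if anything falls off the work surface, if the arm or the gripper's body presses on something with over 40 N, if the wrist force passes 120 N, or if a joint passes its speed limit or range.

## Working session

There is one attempt and no reset: what is moved stays moved. The work goes in short steps, Python scripts to look and compute and a tool call to move; the robot and the scene stay as the last step left them, time stands still between calls to the robot, and variables do not carry over. Pictures are saved under pics/ and viewed, at most 10 in all, crops included, and the job is handed in when it is done.

Besides the shell and the picture viewer there is one more tool, called after "Request:" as name(argument=value, ...), one argument or row to a line, values as JSON. jog_arm: Moves the arm, as the interface text tells. Its arguments: {"type":"object","properties":{"motion":{"type":"array"}},"required":["motion"]}

```bash
mkdir -p pics; cat > h.py <<'E'
import numpy as np, cv2
from workcell import readout, camera, bot
def cam(n,f=None):
    c=camera(n)
    if f: cv2.imwrite('pics/'+f,c['pixels'][:,:,::-1])
    return c
def ray(c,uv,z):
    R=cv2.Rodrigues(np.array(c['rvec'],float))[0];t=np.array(c['tvec'],float).ravel()
    d=R.T@np.linalg.inv(c['K'])@np.array([uv[0],uv[1],1.]);o=-R.T@t
    return o+d*(z-o[2])/d[2]
def proj(c,p):
    return cv2.projectPoints(np.array(p,float).reshape(-1,3),np.array(c['rvec'],float),np.array(c['tvec'],float),np.array(c['K'],float),None)[0].reshape(-1,2)
E
python3 - <<'E'
from h import *
a=cam('top','t0.png');b=cam('side','s0.png')
cv2.imwrite('pics/both.png',cv2.resize(np.hstack([a['pixels'],b['pixels']])[:,:,::-1],(800,300)))
o=readout.get_obs();print(o['eef_pos'],o['tool_rot'],o['clock'],o['grip_width'],bot.tcp_to_grasp)
E
```

```text
[ 0.1809772  -0.46550283  0.23049848] [ 9.82863281e-01  1.84333668e-01 -1.70231597e-04 -9.16527532e-04] 0.1 0.08574166309394783 0.0187
```

View pics/t0.png

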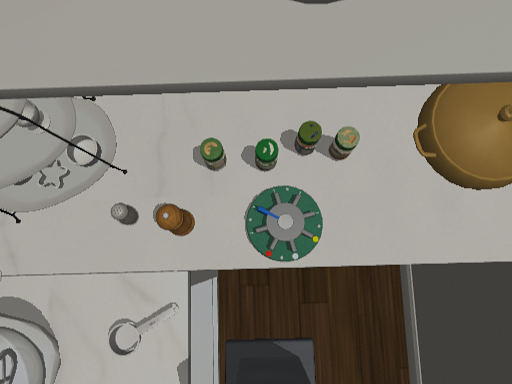

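View pics/s0.png

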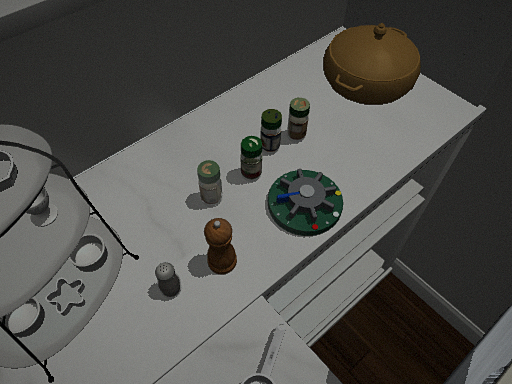

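The top view shows the wheel centre near (284,222), blue tip near (258,208), red tab at (269,253), white at (295,256) and yellow at (316,239). So red is two clicks CCW of blue.

```bash
python3 - <<'E'
from h import *
def cen(m): 
    n,l,s,c=cv2.connectedComponentsWithStats(m.astype(np.uint8)); i=1+np.argmax(s[1:,4]); return c[i],s[i]
for n in('top','side'):
    c=cam(n);h=cv2.cvtColor(c['pixels'],cv2.COLOR_RGB2HSV).astype(int);H,S,V=h[...,0],h[...,1],h[...,2]
    g=(H>65)&(H<90)&(S>100)&(V>30)
    n_,l,s,cc=cv2.connectedComponentsWithStats(g.astype(np.uint8));i=1+np.argmax(s[1:,4])
    pts=np.argwhere(l==i)[:,::-1].astype(np.float32)
    W=np.array([ray(c,p,.022)[:2] for p in cv2.convexHull(pts)[:,0]],np.float32)
    (cx,cy),r=cv2.minEnclosingCircle(W);C=np.array([cx,cy])
    print(n,'centre',C,r)
    roi=np.zeros(g.shape,bool);x,y,w,hh=s[i,:4];roi[y:y+hh,x:x+w]=1
    for nm,m,z in(('red',((H<6)|(H>174))&(S>150)&(V>90),.0245),('yel',(H>24)&(H<34)&(S>150)&(V>90),.0245),('blue',(H>100)&(H<125)&(S>120),.048)):
        u,st=cen(m&roi);p=ray(c,u,z)[:2];print(nm,u,st[4],p,np.linalg.norm(p-C),np.degrees(np.arctan2(*(p-C)[::-1])))
E
```

```text
top centre [0.56658161 0.00979208] 0.07143544405698776
red [268.30769231 253.11538462] 26 [0.49967062 0.01175048] 0.0669396437162708 178.32350726488812Traceback (most recent call last):
  File "<stdin>", line 14, in <module>
  File "<stdin>", line 3, in cen
    return _wrapfunc(a, 'argmax', axis=axis, out=out, **kwds)
    return bound(*args, **kwds)
ValueError: attempt to get argmax of an empty sequence
```

```bash
cat > m.py <<'E'
from h import *
def measure(n,c=None):
    c=c or cam(n);h=cv2.cvtColor(c['pixels'],cv2.COLOR_RGB2HSV).astype(int);H,S,V=h[...,0],h[...,1],h[...,2]
    g=((H>60)&(H<95)&(S>90)&(V>25)).astype(np.uint8)
    ctr=proj(c,[.55,-.02,.03])[0]
    g=cv2.morphologyEx(g,cv2.MORPH_CLOSE,np.ones((5,5)))
    k,l,s,cc=cv2.connectedComponentsWithStats(g);i=1+np.argmax(s[1:,4])
    hull=cv2.convexHull(np.argwhere(l==i)[:,::-1].astype(np.int32))
    W=np.array([ray(c,p,.022)[:2] for p in hull[:,0]],np.float32)
    C,r=cv2.minEnclosingCircle(W);C=np.array(C);print(n,'centre',C.round(4),round(r,4),s[i])
    roi=np.zeros(g.shape,np.uint8);cv2.fillConvexPoly(roi,hull,1);roi=cv2.dilate(roi,np.ones((5,5)))>0
    out={'C':C}
    for nm,m,z in(('red',((H<6)|(H>174))&(S>150)&(V>90),.0245),('yel',(H>22)&(H<36)&(S>150)&(V>90),.0245),('blue',(H>98)&(H<125)&(S>120),.048)):
        q=np.argwhere(m&roi)
        if len(q)==0: print(nm,'none');continue
        p=ray(c,q.mean(0)[::-1],z)[:2];out[nm]=p
        print(nm,q.mean(0)[::-1].round(1),len(q),p.round(4),np.linalg.norm(p-C).round(4),np.degrees(np.arctan2(*(p-C)[::-1])).round(1))
    return out
E
python3 - <<'E'
from m import *
measure('top');measure('side')
E
```

```text
top centre [ 0.5622 -0.0232] 0.0795 [ 247  186   75   75 2728]
red [268.4 253.4] 30 [0.4992 0.0116] 0.072 151.1
yel [315.2 238.6] 28 [ 0.5268 -0.0869] 0.0729 -119.1
blue [265.6 211.5] 93 [0.5838 0.015 ] 0.0438 60.5
side centre [ 0.5622 -0.0133] 0.083 [ 268  171   75   64 1692]
red [314.8 226.3] 23 [0.5009 0.0157] 0.0678 154.7
yel [337.6 192.6] 21 [ 0.5282 -0.0824] 0.077 -116.2
blue [286.2 196.7] 138 [0.5816 0.022 ] 0.0403 61.3
```

```bash
cat >> h.py <<'E'
from scipy.spatial.transform import Rotation as Ro
C=np.array([.562,-.023])
def plan(T):
    "T: rows (gap angle deg, radius m, z m); tool y radial inward"
    o=readout.get_obs();p=np.array(o['eef_pos']);R=Ro.from_quat(o['tool_rot']).as_matrix()
    y=np.degrees(np.arctan2(R[1,1],R[0,1]));print('t',round(o['clock'],2),'p',p.round(4),'yang',round(y,1),'F',np.round(o['ft_force'],1),'w',o['grip_width'],'q',np.round(o['joint_pos'],2))
    for a,r,z in T:
        ar=np.radians(a);w=np.array([*(C+r*np.array([np.cos(ar),np.sin(ar)])),z])
        print(a,r,z,'->',(R.T@(w-p)*1e3).round(1),'spin',round(-((a+180-y+180)%360-180),1))
E
python3 -c "
from h import *
plan([(173.5,.062,.231),(173.5,.062,.1)])"
```

```text
t 0.25 p [ 0.1811 -0.4658  0.2309] yang -68.8 F [ 0.2 -0.3 -0.4] w 0.08500882841114918 q [-1.2   0.24  0.    1.34  0.    1.57]
173.5 0.062 0.231 -> [ 4.606e+02 -3.035e+02  2.000e-01] spin -62.3
173.5 0.062 0.1 -> [ 460.6 -303.4  131.2] spin -62.3
```

Request:
jog_arm(
  motion=[
    {"x": 46, "y": -30, "spin": -6, "fingers": 1},
    {"x": 92, "y": -61, "spin": -12, "fingers": 1},
    {"x": 138, "y": -91, "spin": -19, "fingers": 1},
    {"x": 184, "y": -121, "spin": -25, "fingers": 1},
    {"x": 230, "y": -152, "spin": -31, "fingers": 1},
    {"x": 276, "y": -182, "spin": -37, "fingers": 1},
    {"x": 322, "y": -212, "spin": -44, "fingers": 1},
    {"x": 345, "y": -227, "spin": -50, "fingers": 1},
  ],
)

```text
validation failed for argument at $.mo...
```

```bash
python3 -c "
from h import *
plan([(173.5,.062,.231),(173.5,.062,.1)])"
```

```text
t 0.25 p [ 0.1811 -0.4658  0.2309] yang -68.8 F [ 0.2 -0.3 -0.4] w 0.08500882841114918 q [-1.2   0.24  0.    1.34  0.    1.57]
173.5 0.062 0.231 -> [ 4.606e+02 -3.035e+02  2.000e-01] spin -62.3
173.5 0.062 0.1 -> [ 460.6 -303.4  131.2] spin -62.3
```

Request:
jog_arm(
  motion=[
    {"x": 46, "y": -30, "z": 0, "spin": -6, "fingers": 1},
    {"x": 92, "y": -61, "z": 0, "spin": -12, "fingers": 1},
    {"x": 138, "y": -91, "z": 0, "spin": -19, "fingers": 1},
    {"x": 184, "y": -121, "z": 0, "spin": -25, "fingers": 1},
    {"x": 230, "y": -152, "z": 0, "spin": -31, "fingers": 1},
    {"x": 276, "y": -182, "z": 0, "spin": -37, "fingers": 1},
    {"x": 322, "y": -212, "z": 0, "spin": -44, "fingers": 1},
    {"x": 345, "y": -227, "z": 0, "spin": -50, "fingers": 1},
  ],
)

```text
clock: 1.25
eef_pos: [0.4216, -0.1272, 0.2313]
tool_rot: [0.811, 0.585, 0.0, 0.0]
ft_force: [0.1, -1.1, 0.0]
grip_width: 0.0002
grasp_force: 0.0
```

```bash
python3 -c "
from h import *
plan([(173.5,.062,.231),(173.5,.062,.1)])"
```

```text
t 1.25 p [ 0.4216 -0.1272  0.2313] yang -18.4 F [ 0.1 -1.1  0. ] w 0.00017863440644980136 q [-0.29  0.12 -0.14  1.31  0.    1.6 ]
173.5 0.062 0.231 -> [130.4  39.7   0.4] spin -11.9
173.5 0.062 0.1 -> [130.4  39.6 131.4] spin -11.9
```

Request:
jog_arm(
  motion=[
    {"x": 43, "y": 13, "z": 20, "spin": -4, "fingers": 1},
    {"x": 87, "y": 26, "z": 65, "spin": -8, "fingers": 1},
    {"x": 130, "y": 40, "z": 110, "spin": -12, "fingers": 1},
    {"x": 130, "y": 40, "z": 131, "spin": -12, "fingers": 1},
    {"x": 130, "y": 40, "z": 131, "spin": -12, "fingers": 1},
  ],
)

```text
clock: 1.88
eef_pos: [0.4983, -0.0185, 0.0981]
tool_rot: [0.747, 0.665, -0.002, -0.002]
ft_force: [0.0, -0.2, 0.3]
grip_width: 0.0003
grasp_force: 0.0
```

```bash
python3 -c "
from h import *
plan([(173.5,.062,.031)])
a=cam('wrist');b=cam('side');s=proj(b,[.5,-.016,.05])[0].astype(int);print(s)
r=b['pixels'][s[1]-75:s[1]+75,s[0]-100:s[0]+100]
cv2.imwrite('pics/w1.png',np.vstack([cv2.resize(a['pixels'],(400,300)),cv2.resize(r,(400,300))])[:,:,::-1])"
```

```text
t 1.88 p [ 0.4983 -0.0185  0.0981] yang -6.7 F [ 0.  -0.2  0.3] w 0.00032039790059336886 q [-0.04  0.34 -0.22  1.01 -0.    1.65]
173.5 0.062 0.031 -> [ 2.8  2.2 67.1] spin -0.2
[327 211]
```

View pics/w1.png

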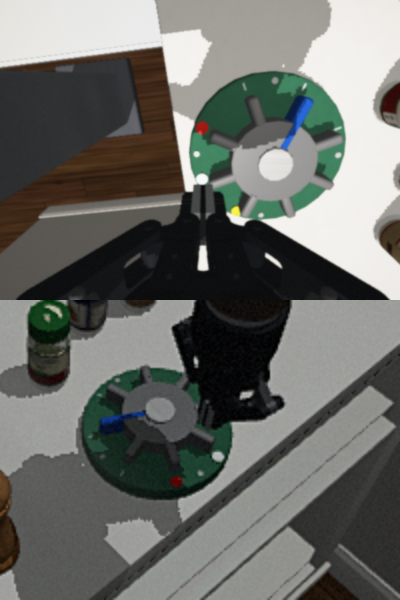

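```bash
python3 -c "
from m import *
import h
C=h.C
c=cam('wrist');hs=cv2.cvtColor(c['pixels'],cv2.COLOR_RGB2HSV).astype(int);H,S,V=hs[...,0],hs[...,1],hs[...,2]
for nm,m,z in(('red',((H<6)|(H>174))&(S>150)&(V>90),.0245),('blue',(H>98)&(H<125)&(S>150),.048)):
    k,l,s,cc=cv2.connectedComponentsWithStats(m.astype(np.uint8));i=1+np.argmax(s[1:,4])
    p=ray(c,cc[i],z)[:2];print(nm,cc[i],s[i,4],p,np.linalg.norm(p-C),np.degrees(np.arctan2(*(p-C)[::-1])))
a=np.radians(151+45*np.arange(8));u=np.c_[np.cos(a),np.sin(a)]
q=proj(c,np.c_[C+.064*u,np.full(8,.048)]);g=proj(c,[[*C,.048]])
im=c['pixels'][:,:,::-1].copy()
for x in [*q,*g]: cv2.circle(im,tuple(int(v) for v in x),3,(255,0,255),1)
cv2.imwrite('pics/w2.png',im)
"
```

```text
red [254.99004975 161.28855721] 201 [0.50251497 0.0142415 ] 0.07018118143268437 147.95075832950303
blue [375.0093633  146.39044944] 1068 [0.58564757 0.01992752] 0.04900999202526714 61.150858641494516
```

View pics/w2.png

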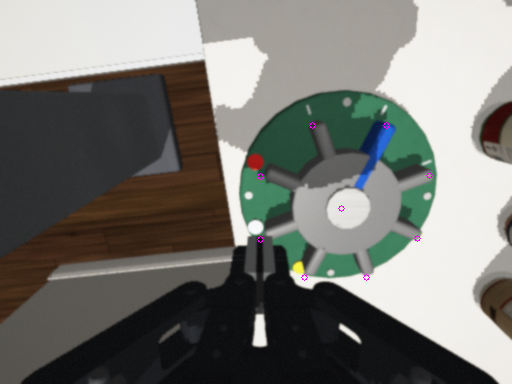

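The wrist view shows lobe tips about 6 px (about 5 mm) off my prediction, up and to the right. I'll shift the centre estimate to (0.565, -0.020) and go down.

```bash
sed -i 's/^C=.*/C=np.array([.565,-.020])/' h.py; python3 -c "
from h import *
plan([(173.5,.060,.06),(173.5,.060,.033)])"
```

```text
t 2.02 p [ 0.5008 -0.0196  0.1016] yang -6.8 F [-0.3 -0.3 -0.8] w 0.00019334352560812547 q [-0.04  0.34 -0.22  1.01 -0.    1.65]
173.5 0.06 0.06 -> [ 6.9  3.7 41.6] spin -0.3
173.5 0.06 0.033 -> [ 6.9  3.6 68.6] spin -0.3
```

Request:
jog_arm(
  motion=[
    {"x": 6, "y": 3.5, "z": 20, "spin": 0, "fingers": 1},
    {"x": 6, "y": 3.5, "z": 35, "spin": 0, "fingers": 1},
    {"x": 6, "y": 3.5, "z": 45, "spin": 0, "fingers": 1},
    {"x": 6, "y": 3.5, "z": 50, "spin": 0, "fingers": 1},
    {"x": 6, "y": 3.5, "z": 50, "spin": 0, "fingers": 1},
  ],
)

```text
clock: 2.65
eef_pos: [0.5041, -0.0138, 0.0502]
tool_rot: [0.748, 0.664, -0.0, -0.0]
ft_force: [0.1, -0.3, -0.6]
grip_width: 0.0001
grasp_force: 0.0
```

```bash
python3 -c "
from h import *
plan([(173.5,.060,.033)])
c=cam('wrist')
cv2.imwrite('pics/w3.png',c['pixels'][:,:,::-1])
"
```

```text
t 2.65 p [ 0.5041 -0.0138  0.0502] yang -6.8 F [ 0.1 -0.3 -0.6] w 0.00014133860272275367 q [-0.03  0.41 -0.27  0.89 -0.    1.66]
173.5 0.06 0.033 -> [ 0.8  1.2 17.2] spin -0.3
```

View pics/w3.png

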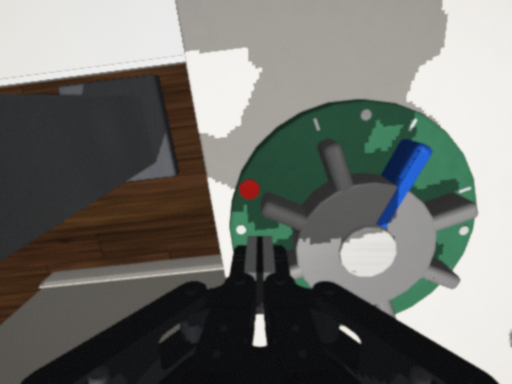

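The tips hang in the front gap, with their leading edge near (260,238). The lobe towards red ends near (264,205), and the other lobe is hidden behind the fingers. I'll check where the TCP and its pad edges project.

```bash
python3 -c "
from h import *
c=cam('wrist');o=readout.get_obs();p=np.array(o['eef_pos']);R=Ro.from_quat(o['tool_rot']).as_matrix()
print(p)
for d in([0,0,0],[.011,0,0],[-.011,0,0],[0,.01,0]): print(d,proj(c,p+R@np.array(d)))
a=np.radians([151,196]);print(proj(c,[[*(C+.064*np.array([np.cos(t),np.sin(t)])),.048] for t in a]))
b=cam('top');s=proj(b,[*C,.05])[0].astype(int);
cv2.imwrite('pics/t2.png',cv2.resize(b['pixels'][s[1]-45:s[1]+45,s[0]-60:s[0]+60,::-1],(640,480),interpolation=2))
"
```

```text
[ 0.50465713 -0.01373722  0.05068378]
[0, 0, 0] [[256.84539302 250.12959298]]
[0.011, 0, 0] [[256.77949045 232.3400989 ]]
[-0.011, 0, 0] [[256.90848274 267.15979547]]
[0, 0.01, 0] [[274.74682809 250.13035237]]
[[259.36763335 206.48125322]
 [259.78517621 283.35825026]]
```

View pics/t2.png

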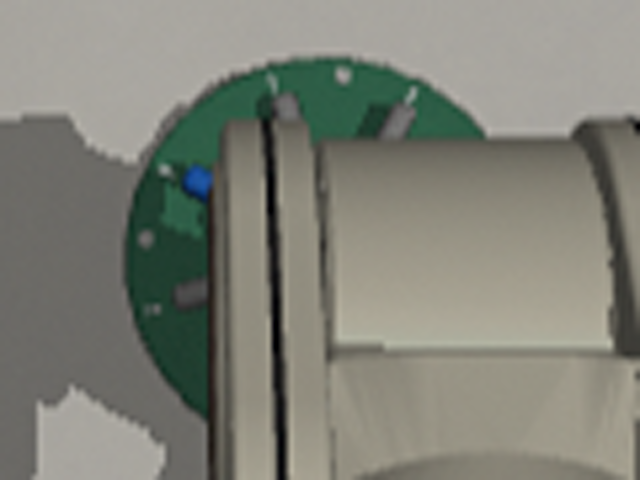

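The arm blocks the top view, but the wrist projection puts the TCP at the gap's middle. I'll descend, 5 mm further in.

Request:
jog_arm(
  motion=[
    {"x": 0, "y": 4, "z": 6, "spin": 0, "fingers": 1},
    {"x": 0, "y": 5, "z": 12, "spin": 0, "fingers": 1},
    {"x": 0, "y": 5, "z": 17, "spin": 0, "fingers": 1},
    {"x": 0, "y": 5, "z": 17, "spin": 0, "fingers": 1},
  ],
)

```text
clock: 3.3
eef_pos: [0.5086, -0.0142, 0.0325]
tool_rot: [0.748, 0.664, -0.001, -0.001]
ft_force: [0.6, 0.2, -0.7]
grip_width: -0.0003
grasp_force: 0.0
```

```bash
python3 -c "
from h import *
r=.056;z=.034
plan([(173.5+a,r,z) for a in (0,6,12,18,24,30,36,40,43)])
"
```

```text
t 3.3 p [ 0.5086 -0.0142  0.0325] yang -6.8 F [ 0.6  0.2 -0.7] w -0.00025502118522868804 q [-0.03  0.44 -0.28  0.86  0.    1.66]
173.5 0.056 0.034 -> [ 0.6  0.7 -1.5] spin -0.3
179.5 0.056 0.034 -> [-5.2  1.  -1.5] spin -6.3
185.5 0.056 0.034 -> [-11.    2.   -1.5] spin -12.3
191.5 0.056 0.034 -> [-16.7   3.5  -1.5] spin -18.3
197.5 0.056 0.034 -> [-22.1   5.6  -1.5] spin -24.3
203.5 0.056 0.034 -> [-27.3   8.3  -1.5] spin -30.3
209.5 0.056 0.034 -> [-32.2  11.5  -1.5] spin -36.3
213.5 0.056 0.034 -> [-35.3  13.9  -1.5] spin -40.3
216.5 0.056 0.034 -> [-37.5  15.9  -1.5] spin -43.3
```

Request:
jog_arm(
  motion=[
    {"x": -5, "y": 0.5, "z": -1, "spin": -6, "fingers": 1},
    {"x": -11, "y": 1.5, "z": -1, "spin": -12, "fingers": 1},
    {"x": -16.5, "y": 3, "z": -1, "spin": -18, "fingers": 1},
    {"x": -22, "y": 5, "z": -1, "spin": -24, "fingers": 1},
    {"x": -27, "y": 7.5, "z": -1, "spin": -30, "fingers": 1},
    {"x": -32, "y": 11, "z": -1, "spin": -36, "fingers": 1},
    {"x": -36, "y": 14, "z": -1, "spin": -41, "fingers": 1},
    {"x": -36, "y": 14, "z": -1, "spin": -41, "fingers": 1},
  ],
)

```text
clock: 4.3
eef_pos: [0.5193, -0.0519, 0.0344]
tool_rot: [0.468, 0.884, 0.0, 0.0]
ft_force: [0.8, -1.4, 0.7]
grip_width: -0.0
grasp_force: 0.5
```

```bash
python3 -c "
from h import *
plan([(214.5,.056,.034)])
c=cam('wrist')
cv2.imwrite('pics/w4.png',c['pixels'][:,:,::-1])
"
```

```text
t 4.3 p [ 0.5193 -0.0519  0.0344] yang 34.2 F [ 0.8 -1.4  0.7] w -1.1166855766106964e-05 q [-0.1   0.45 -0.24  0.87 -0.    0.88]
214.5 0.056 0.034 -> [ 0.4 -0.2  0.4] spin -0.3
```

View pics/w4.png

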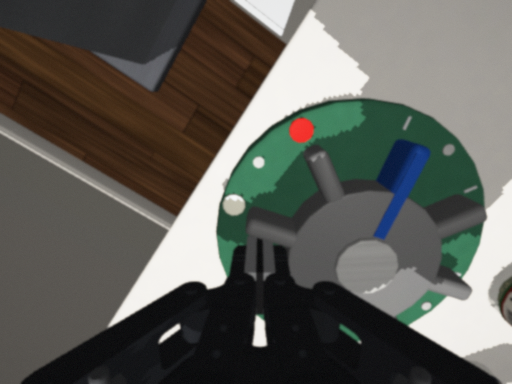

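The blue lobe at (405,165) is now one click short of red (301,130), and another lobe sits at red. I'll lift out, swing back to the front gap and look.

Request:
jog_arm(
  motion=[
    {"x": 0, "y": 0, "z": -10, "spin": 0, "fingers": 1},
    {"x": 0, "y": 0, "z": -25, "spin": 0, "fingers": 1},
    {"x": 0, "y": 0, "z": -35, "spin": 0, "fingers": 1},
    {"x": 0, "y": 0, "z": -35, "spin": 0, "fingers": 1},
  ],
)

```text
clock: 4.85
eef_pos: [0.5201, -0.0515, 0.0709]
tool_rot: [0.468, 0.884, 0.001, 0.001]
ft_force: [-0.8, -0.9, -0.1]
grip_width: 0.0001
grasp_force: 0.0
```

```bash
python3 -c "
from h import *
plan([(200,.060,.07),(185,.06,.07),(173.5,.057,.07),(173.5,.057,.034)])
"
```

```text
t 4.85 p [ 0.5201 -0.0515  0.0709] yang 34.3 F [-0.8 -0.9 -0.1] w 0.00012464625803049369 q [-0.1   0.41 -0.2   0.96  0.    0.87]
200 0.06 0.07 -> [15.6 -3.3  0.9] spin 14.3
185 0.06 0.07 -> [30.1  2.5  0.9] spin 29.3
173.5 0.057 0.07 -> [38.  11.7  0.9] spin 40.8
173.5 0.057 0.034 -> [38.1 11.6 36.9] spin 40.8
```

Request:
jog_arm(
  motion=[
    {"x": 10, "y": -2, "z": 0, "spin": 10, "fingers": 1},
    {"x": 20, "y": 0, "z": 0, "spin": 20, "fingers": 1},
    {"x": 30, "y": 4, "z": 0, "spin": 30, "fingers": 1},
    {"x": 38, "y": 11.5, "z": 0, "spin": 40, "fingers": 1},
    {"x": 38, "y": 11.5, "z": 0, "spin": 41, "fingers": 1},
    {"x": 38, "y": 11.5, "z": 0, "spin": 41, "fingers": 1},
  ],
)

```text
clock: 5.6
eef_pos: [0.5069, -0.0139, 0.0692]
tool_rot: [0.747, 0.665, -0.0, -0.0]
ft_force: [0.4, 0.2, -0.3]
grip_width: 0.0001
grasp_force: 0.0
```

```bash
python3 -c "
from h import *
plan([(173.5,.056,.034)])
c=cam('wrist')
cv2.imwrite('pics/w5.png',c['pixels'][:,:,::-1])
"
```

```text
t 5.6 p [ 0.5069 -0.0139  0.0692] yang -6.6 F [ 0.4  0.2 -0.3] w 7.201553724392343e-05 q [-0.03  0.39 -0.24  0.94 -0.    1.66]
173.5 0.056 0.034 -> [ 0.6  2.4 35.2] spin -0.1
```

View pics/w5.png

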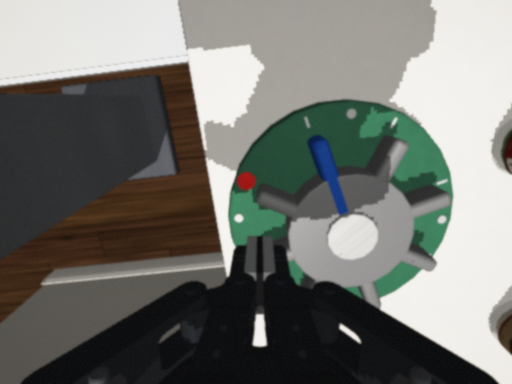

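The wheel rests in its first click: blue at (322,150), a grey lobe at red (246,181), and the gap under the tips again. I'll repeat the same push once.

Request:
jog_arm(
  motion=[
    {"x": 0, "y": 1, "z": 10, "spin": 0, "fingers": 1},
    {"x": 0, "y": 1.5, "z": 20, "spin": 0, "fingers": 1},
    {"x": 0, "y": 1.5, "z": 30, "spin": 0, "fingers": 1},
    {"x": 0, "y": 1.5, "z": 36, "spin": 0, "fingers": 1},
    {"x": 0, "y": 1.5, "z": 36, "spin": 0, "fingers": 1},
  ],
)

```text
clock: 6.28
eef_pos: [0.508, -0.0139, 0.0325]
tool_rot: [0.748, 0.664, -0.001, -0.001]
ft_force: [-0.3, 0.9, 0.4]
grip_width: 0.0004
grasp_force: 0.0
```

Request:
jog_arm(
  motion=[
    {"x": -5, "y": 0.5, "z": 0, "spin": -6, "fingers": 1},
    {"x": -11, "y": 1.5, "z": 0, "spin": -12, "fingers": 1},
    {"x": -16.5, "y": 3, "z": 0, "spin": -18, "fingers": 1},
    {"x": -22, "y": 5, "z": 0, "spin": -24, "fingers": 1},
    {"x": -27, "y": 7.5, "z": 0, "spin": -30, "fingers": 1},
    {"x": -32, "y": 11, "z": 0, "spin": -36, "fingers": 1},
    {"x": -36, "y": 14, "z": 0, "spin": -41, "fingers": 1},
    {"x": -36, "y": 14, "z": 0, "spin": -41, "fingers": 1},
  ],
)

```text
clock: 7.28
eef_pos: [0.519, -0.0518, 0.0337]
tool_rot: [0.468, 0.884, 0.0, 0.001]
ft_force: [-0.1, -1.5, -0.6]
grip_width: 0.0
grasp_force: 0.8
```

Request:
jog_arm(
  motion=[
    {"x": 0, "y": 0, "z": -10, "spin": 0, "fingers": 1},
    {"x": 0, "y": 0, "z": -25, "spin": 0, "fingers": 1},
    {"x": 0, "y": 0, "z": -60, "spin": 0, "fingers": 1},
    {"x": 0, "y": -20, "z": -100, "spin": 0, "fingers": 1},
    {"x": 0, "y": -60, "z": -130, "spin": 0, "fingers": 1},
    {"x": 0, "y": -100, "z": -140, "spin": 0, "fingers": 1},
    {"x": 0, "y": -140, "z": -140, "spin": 0, "fingers": 1},
    {"x": 0, "y": -140, "z": -140, "spin": 0, "fingers": 1},
  ],
)

```text
clock: 8.28
eef_pos: [0.4008, -0.1305, 0.1748]
tool_rot: [0.469, 0.883, 0.0, 0.0]
ft_force: [0.8, 0.0, 0.4]
grip_width: -0.0002
grasp_force: 0.0
```

```bash
python3 -c "
from m import *
plan([])
measure('side')
c=cam('top');cv2.imwrite('pics/t9.png',c['pixels'][:,:,::-1]);measure('top',c)
"
```

```text
t 8.28 p [ 0.4008 -0.1305  0.1748] yang 34.1 F [0.8 0.  0.4] w -0.00019843689685444642 q [-0.32  0.12 -0.29  1.15  0.    0.66]
side centre [ 0.5626 -0.0145] 0.0822 [ 268  171   75   62 1689]
red none
yel [337.6 192.6] 21 [ 0.5282 -0.0824] 0.076 -116.8
blue [312.4 210.5] 128 [0.5222 0.0051] 0.0449 154.1
top centre [ 0.5622 -0.0232] 0.0795 [ 247  186   75   75 2740]
red [268.2 253.3] 27 [0.4993 0.0119] 0.072 150.8
yel [315.2 238.6] 28 [ 0.5268 -0.0869] 0.0729 -119.1
blue [274.9 240.3] 89 [ 0.5245 -0.0019] 0.0433 150.6
```

View pics/t9.png

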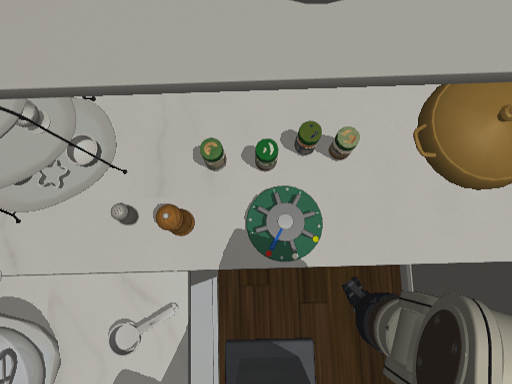

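The blue lobe at (275,240) points at the red tab (268,253): 150.6° against 150.8°. The jars, mill and shaker haven't moved and the arm is clear.

```bash
python3 -c "
from workcell import bot
print(bot.job_done())"
```

```text
the job is handed in; nothing more can be done
None
```

The job is handed in: the wheel was flicked two clicks counter-clockwise, the blue lobe rests at the red tab (150.6° against 150.8° in the top view), and nothing else moved.

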